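# Extend the drawer's magnetic pick-up tool to its second stop and hold it ready

## Robot

A 6-joint arm with a two-finger parallel gripper is mounted at the origin on the work surface. World frame = base frame: x ahead of the robot, y to its left, z up, the work surface at z = 0. Lengths are in mm, angles in rad, forces in N, time in s.
With the tool pointing down it reaches from about 350 to 775 mm from the base axis. Payload 7.3 kg.
Tool frame: the origin (TCP) lies at the centre of the arm's flange, where the gripper is bolted on; the fingertips stand 178 mm ahead of it and the grasp point (between the pads) lies 159 mm ahead of it; z points along the fingers, y is the direction in which the jaws open and shut (so a half turn about z gives the same grasp; the last joint's range is limited). The gripper opens to 92 mm and grips with 3 to 60 N. Pads are 19 mm wide; open, the fingers measure 130 mm over their backs; the gripper's body (75 mm by 190 mm) begins 47 mm behind the grasp point.
Start: joints at [-1.331, 0.342, 1.524, -0, 1.275, -0.146], TCP at [197.577, -486.406, 404.741] pointing down, gripper open.
Joint ranges: [-2.53, 2.53], [-0.77, 2.02], [0.04, 2.7], [-1, 4.14], [0.28, 2.66], [-3.11, 3.11]. Speed limits (rad/s): [2.57, 2.57, 3.14, 3.14, 3.14, 3.14].

## Interface

Orientations are given as [roll, pitch, yaw] about the fixed x, y, z axes, in that order (R = Rz(yaw) Ry(pitch) Rx(roll)).
In Python, from plant import status, viewer, ticket gives the robot as it stands.
- The arm moves only by the tool play_rows, never from a script. Its argument "commands" is a list of rows, each an object with "offset": the shift along the tool's x, y, z in m, a list of three; "twist": the turn about the tool's z in degrees. A call has 1 to 5 rows; each row shifts and turns the commanded pose from where the row before left it, along the tool's axes as they then stand; what a row does not reach is not made up. A row lasts 1/10 s, in which the tool goes at most 50 mm and 8.59 degrees, less where a joint would pass 70% of its speed; a pose out of reach is approached as far as the arm can. A call with a gripper value outside its range is refused whole. "jaw" is the closure in counts, from 0 (fully open) to 255 (shut), set as the call begins (left out, the last holds). The fingers move at their own pace and stop on an object; the grip force is fixed at half the most. Time passes only in rows, so rows that do not move let the fingers close. It gives the time, the measured TCP pose, the force and the opening at its end, in the units of the state.
- status.get_obs(): the state, without advancing time (a new reading comes with each control period).
- viewer.capture(name): name is "side" or "top"; returns the picture (384x512x3 uint8, red, green, blue); there is no depth.
- viewer.camera_params(name): a dict with "fov_y" (degrees; the focal length in pixels is half the picture's height over the tangent of half this angle, whatever the lens; pixels are square), "cx", "cy" (the principal point, pixels), "rvec" (rotation vector, rad) and "tvec" (3), from world to camera coordinates, as OpenCV has them. Camera axes: x right, y down, z forward; pixel columns grow to the right and rows downward; lengths in mm; the calibration is good to about 2 mm. A picture is of the moment at which its call begins. camera_params takes no time and is no camera call.
- ticket.close_job(): hands the job in, once; it reports no verdict.
The state is a dict: "time": time; "joint_positions": joint angles; "dq": joint speeds; "tau": joint torques, N m; "tool_pos": TCP position; "tcp_rot": TCP orientation; "contact_force": force on the tool from outside, world axes, zero at the start; "moment": the same for the moment, N m; "grip_width": finger opening in mm.
Only numpy, scipy, OpenCV 4.12 (cv2) and the standard library are available. Lean on these libraries where they do the work, as an engineer would, in place of code of your own. Each camera call takes 0.05 s, during which the arm holds its last target.

## Task

In the half-open drawer lies a telescoping magnetic pick-up tool, its round head caught behind the notched divider. Squeeze its release button in and draw the handle back along the drawer, so that the shaft comes out past the first stop to the second, let the button spring out again so that it locks there, then lift the extended tool a hand's breadth clear above the drawer, head and handle alike, and finish still holding it up in the gripper. Leave everything else where it is.

Things in the scene. Friction and masses are not known exactly. Their poses are not given: they have to be found in the camera images.
- pickup_grip (a point): Centre of the handle of the telescoping magnetic pick-up tool: a black rubber-covered bar, 150 mm long, 26 mm wide, 28 mm high, lying flat on the drawer floor in the front row (this point 14 mm above that floor, 24 mm above the desk). x axis along the tool towards its head, z up. Handle about 160 g, shaft and head 60 g.
- pickup_button_at (a point): Point on the tool's axis level with the release button, 48 mm from the handle's centre towards the head. The button, a metal pad 18 mm long, 14 mm high, stands 4.5 mm proud at mid-height of the handle's -y side (away from the robot): 30.5 mm across there. Pinching the handle across it presses it flush. Behind it the handle is plain for 114 mm and can be held without touching the button.
- pickup_button (a joint): Release button: 0 sprung out, 0.0045 m pressed flush (4 N to start, 8.5 N fully in). Pressed more than 0.003 m it frees the shaft; let go at a stop (within 1.5 mm) it springs out and locks the shaft; let go between stops it stays in until the next stop.
- pickup_shaft (a joint): How far the steel shaft is drawn out of the handle: 0 pushed in (locked at the start), 0.050 m first stop, 0.100 m second stop, which is also the end of its travel (0.1005). Sliding friction 1.5 N.
- pickup_head (a point): Centre of the tool's head, a round steel magnet 26 mm across and 24 mm long at the end of a 12 mm round shaft, on the tool's axis, 132 mm ahead of the handle's centre when pushed in, 232 mm at the second stop. It lies in the small compartment beyond the notched divider.
- drawer_notch (a point): Middle of the notch in the fixed divider, on the line of the tool's axis, 14 mm above the drawer floor. Notch 15 mm wide, open at the top; divider 5 mm thick, top 45 mm above the desk. The shaft lies in the notch, the wider head beyond it, 5 to 25 mm off. Draw the handle back along the tool's -x and the head comes up against the divider; there is room for the whole pull. Axes: the drawer's.
- desk: Teak radio shelf, 90 mm high, 640 wide, drawer half open to the robot, all fixed. Origin: desk level under the middle of the drawer front; x into the drawer, y along it. Floor 10 mm up, front 60 high, sides 55. Front row: x 16 to 146 mm, y -195 to 195, notched divider at y = 120 (head's side). Long divider at x = 146, 45 high; four back compartments; shelf board from x = 262.
- multimeter: Blue digital multimeter, 145 x 74 x 32 mm, in a back compartment; bystander.
- solder_pump: Steel desoldering pump, 20 mm thick, about 195 mm long, in a back compartment; bystander.
- hex_keys: Chrome hex keys in a black holder, 70 x 28 x 25 mm, in a back compartment; bystander.
- coil_form: Brown bakelite plug-in coil form, 34 mm across, 47 mm high, standing pins up in a back compartment; bystander.
- mug: White mug, 80 mm across, 92 mm high, on the desk to the robot's right; bystander.
- handheld_radio: Black handheld radio, 34 x 56 mm, 112 mm high and 85 mm more of antenna, standing on the desk to the robot's left; bystander.
- morse_paddle: Morse paddle on a 74 mm square steel base, 34 mm high, on the desk to the left of the drawer; bystander.

How it is judged (in metres and radians):
On the way, in this order (a step that is already met when the one before it is completed fails the run):
1. the release button is pressed in while the shaft is still pushed home (value of joint pickup_button above 0.003 m and value of joint pickup_shaft below 0.01 m), for 0.05 s.
2. the shaft is drawn out to the second stop (value of joint pickup_shaft above 0.097 m), for 0.1 s.
At the end, for the whole second after the job is handed in: Shaft at the second stop (out more than 97 mm) and locked: button sprung out to within 1.5 mm. Handle and head centres both more than 110 mm above the desk (55 mm above the drawer's sides); the tool is still and held by the gripper alone, not touching shelf or drawer (value of joint pickup_shaft above 0.097 m and value of joint pickup_button below 0.0015 m and height (world z) of each of pickup_grip, pickup_head above 0.11 m and contact force between the fingers and pickup above 2 N and contact force between pickup and desk below 0.1 N and linear speed of pickup below 0.03 m/s); the arm keeps its last pose, push and grip.
It fails at once if one of the other things in the drawer (multimeter, desoldering pump, hex keys, coil form) is shifted by more than 20 mm (distance of any of multimeter, solder_pump, hex_keys, coil_form from where it was at the start of the episode above 0.02 m).
It fails at once if the mug, the handheld radio or the Morse paddle is shifted by more than 20 mm (distance of any of mug, handheld_radio, morse_paddle from where it was at the start of the episode above 0.02 m).
It also fails if it takes over 42 s, if anything falls off the work surface, if the arm or the gripper's body presses on something with over 40 N, if the wrist force passes 120 N, or if a joint passes its speed limit or range.

## Working session

There is one attempt and no reset: what is moved stays moved. The work goes in short steps, Python scripts to look and compute and a tool call to move; the robot and the scene stay as the last step left them, time stands still between calls to the robot, and variables do not carry over. Pictures are saved under pics/ and viewed, and the job is handed in when it is done.

Besides the shell and the picture viewer there is one more tool, called after ">>>" as name(argument=value, ...), one argument or row to a line, values as JSON. play_rows: Moves the arm, as the interface text tells. Its arguments: {"type":"object","properties":{"commands":{"type":"array"},"jaw":{"type":"number"}},"required":["commands"]}

```bash
ls; mkdir -p pics
python3 - <<'E'
from plant import status, viewer, ticket
import cv2
print(status.get_obs())
for n in("side","top"):
    print(n,viewer.camera_params(n))
    cv2.imwrite(f"pics/{n}0.png",viewer.capture(n)[:,:,::-1])
E
```

```text
pics
{'time': 0.0, 'joint_positions': array([-1.33099656e+00,  3.42705875e-01,  1.52502725e+00, -8.96540504e-06,
        1.27533970e+00, -1.45993771e-01]), 'dq': array([ 5.43938655e-06,  2.33857315e-04, -9.06259937e-04,  1.15078852e-03,
        2.52906364e-04,  7.67505780e-04]), 'tau': array([ 1.52295601e-03, -4.31248963e+01, -2.44218081e+01,  7.18119065e-02,
        5.59900166e-02, -1.33118510e-04]), 'tool_pos': array([ 197.54510503, -486.27246758,  404.04991687]), 'tcp_rot': array([-3.14012698e+00, -2.06846720e-04,  3.85796001e-01]), 'contact_force': array([0.19360017, 0.17484719, 0.25134085]), 'moment': array([-0.074187  , -0.01407389,  0.01615405]), 'grip_width': 91.70317103411745}
side {'fov_y': 46.38038406175027, 'cx': 260.6338936527245, 'cy': 185.2816525604741, 'rvec': array([ 0.79540228, -2.62209164,  1.04646115]), 'tvec': array([ 397.79006831,  213.33600482, 1275.21707832])}
top {'fov_y': 49.96280516625085, 'cx': 262.9072591623356, 'cy': 191.3786735864046, 'rvec': array([ 2.17241247, -2.15543153,  0.116246  ]), 'tvec': array([  12.57937671,  468.68405542, 1458.46627642])}
```

View pics/side0.png

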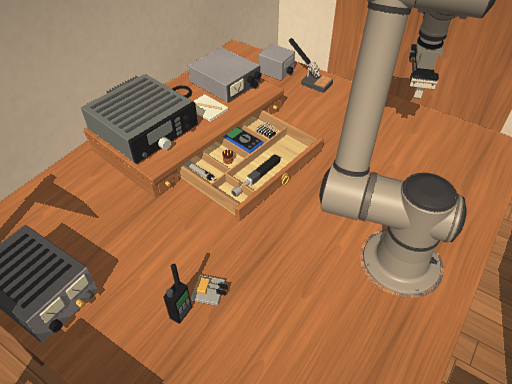

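View pics/top0.png

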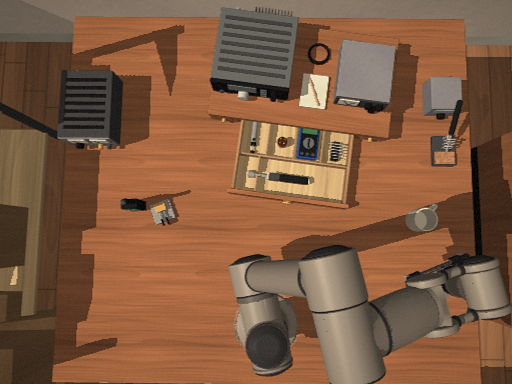

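```bash
cat > h.py <<'E'
import numpy as np, cv2
from plant import status, viewer, ticket
from scipy.spatial.transform import Rotation as Ro
def cam(n):
    p=viewer.camera_params(n); f=192/np.tan(np.radians(p['fov_y']/2))
    K=np.array([[f,0,p['cx']],[0,f,p['cy']],[0,0,1]]); return K,cv2.Rodrigues(p['rvec'])[0],p['tvec']
def ray(n,u,v,z):
    K,R,t=cam(n); c=-R.T@t; d=R.T@np.linalg.inv(K)@[u,v,1]
    return c+d*(z-c[2])/d[2]
def proj(n,P):
    K,R,t=cam(n); q=(np.atleast_2d(P)@R.T+t)@K.T; return q[:,:2]/q[:,2:]
def tri(us,ut):
    A=[];b=[]
    for n,(u,v) in(("side",us),("top",ut)):
        K,R,t=cam(n);P=K@np.c_[R,t]
        for r,w in((0,u),(1,v)): A.append(P[r]-w*P[2])
    A=np.array(A); return np.linalg.lstsq(A[:,:3],-A[:,3],rcond=None)[0]
def crop(src,dst,x0,y0,x1,y1,s):
    im=cv2.imread(src)[y0:y1,x0:x1]; cv2.imwrite(dst,cv2.resize(im,None,fx=s,fy=s,interpolation=cv2.INTER_CUBIC))
E
python3 - <<'E'
from h import *
crop("pics/top0.png","pics/top0c.png",225,110,365,215,5)
crop("pics/side0.png","pics/side0c.png",175,95,330,215,5)
E
```

```text
(no output)
```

View pics/top0c.png

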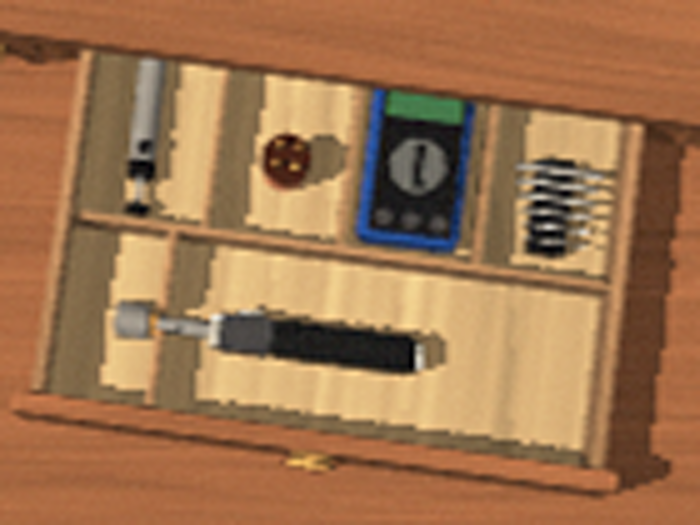

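View pics/side0c.png

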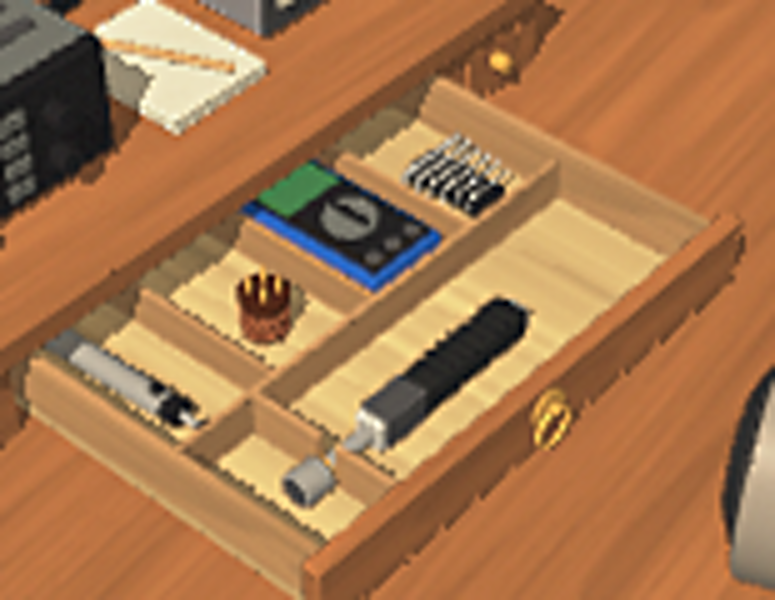

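Run:
```python
from h import *
def T(u,v,z): return ray("top",225+(u+.5)/5-.5,110+(v+.5)/5-.5,z)
def S(u,v,z): return ray("side",175+(u+.5)/5-.5,95+(v+.5)/5-.5,z)
for nm,a in dict(divL=(80,217,45),divR=(608,288,45),capL=(213,331,38),capR=(420,356,38),headc=(135,318,34),backL=(90,55,55),backR=(640,125,55),frontL=(15,398,60),frontR=(617,482,60)).items(): print(nm,T(*a).round(1))
print("side", S(520,305,38).round(1),S(375,412,38).round(1),"front",S(312,570,60).round(1),S(742,220,60).round(1))
im=cv2.cvtColor(cv2.imread("pics/top0.png"),cv2.COLOR_BGR2HSV)
m=((im[...,2]<75)|((im[...,1]<60)&(im[...,2]<150))).astype(np.uint8)
M=np.zeros_like(m);M[168:188,266:312]=1;m*=M
n,l,st,c=cv2.connectedComponentsWithStats(m);print(st,c)
k=1+np.argmax(st[1:,4]);ys,xs=np.where(l==k);print(cv2.minAreaRect(np.c_[xs,ys].astype(np.float32)))
b=cv2.boxPoints(cv2.minAreaRect(np.c_[xs,ys].astype(np.float32)))
for p in b: print(p,ray("top",*p,38).round(1))
for r in range(170,188): print(r,''.join('#' if v else '.' for v in m[r,262:318]))
```

```text
divL [604.5  97.4  45. ]
divR [ 555.7 -281.    45. ]
capL [523.5   1.3  38. ]
capR [ 506.6 -147.1   38. ]
headc [533.2  57.5  34. ]
backL [721.   91.3  55. ]
backR [ 672.5 -303.6   55. ]
frontL [471.6 140.5  60. ]
frontR [ 415.6 -282.3   60. ]
side [ 498.9 -141.4   38. ] [522.7  -3.1  38. ] front [466.9 143.1  60. ] [ 405.7 -279.5   60. ]
[[     0      0    512    384 196322]
 [   269    173     39     12    286]] [[255.45271544 191.51947311]
 [287.95804196 178.13286713]]
((288.046142578125, 178.13076782226562), (38.82286834716797, 7.442083835601807), 7.125016689300537)
[268.32306 179.41537] [510.5  -2.8  38. ]
[269.24615 172.03076] [537.3  -6.   38. ]
[307.76923 176.84616] [ 520.9 -144.2   38. ]
[306.84613 184.23077] [ 494.2 -140.8   38. ]
170 ........................................................
171 ........................................................
172 ........................................................
173 ........########........................................
174 .......################.................................
175 .......#########################........................
176 .......###############################..................
177 .......######################################...........
178 .......#######################################..........
179 .......#######################################..........
180 ............##################################..........
181 ....................##########################..........
182 ...........................###################..........
183 ....................................##########..........
184 ...........................................#............
185 ........................................................
186 ........................................................
187 ........................................................
```

>>> play_rows(
  commands=[
    {"offset": [0.0315, -0.0204, 0], "twist": 0},
    {"offset": [0.0315, -0.0204, 0], "twist": 0},
    {"offset": [0.0315, -0.0204, 0], "twist": 0},
    {"offset": [0.0315, -0.0204, 0], "twist": 0},
    {"offset": [0.0315, -0.0204, 0], "twist": 0},
  ],
  jaw=88,
)

```text
time: 0.6
tool_pos: [305.7, -331.3, 404.5]
tcp_rot: [-3.141, 0.0, 0.385]
contact_force: [0.5, -0.3, 0.2]
grip_width: 61.3
```

>>> play_rows(
  commands=[
    {"offset": [0.0315, -0.0204, 0], "twist": 0},
    {"offset": [0.0315, -0.0204, 0], "twist": 0},
    {"offset": [0.0315, -0.0204, 0], "twist": 0},
    {"offset": [0.0315, -0.0204, 0], "twist": 0},
    {"offset": [0.0315, -0.0204, 0], "twist": 0},
  ],
)

```text
time: 1.1
tool_pos: [413.2, -177.4, 404.5]
tcp_rot: [-3.141, 0.0, 0.386]
contact_force: [0.5, -0.7, -0.5]
grip_width: 59.8
```

>>> play_rows(
  commands=[
    {"offset": [0.0315, -0.0204, 0], "twist": 0},
    {"offset": [0.0315, -0.0204, 0], "twist": 0},
    {"offset": [0.0315, -0.0204, 0], "twist": 0},
    {"offset": [0.0315, -0.0204, 0], "twist": 0},
    {"offset": [0.0315, -0.0204, 0], "twist": 0},
  ],
)

```text
time: 1.6
tool_pos: [520.8, -23.6, 404.4]
tcp_rot: [-3.141, 0.001, 0.386]
contact_force: [1.0, -0.2, -0.0]
grip_width: 59.9
```

>>> play_rows(
  commands=[
    {"offset": [0, 0, 0], "twist": -7.5},
    {"offset": [0, 0, 0], "twist": -7.5},
    {"offset": [0, 0, 0], "twist": -7.5},
    {"offset": [0, 0, 0], "twist": -7.5},
    {"offset": [0, 0, 0], "twist": -7.5},
  ],
)

```text
time: 2.1
tool_pos: [520.1, -25.0, 404.3]
tcp_rot: [-3.141, 0.0, 1.046]
contact_force: [-0.2, -0.6, -0.1]
grip_width: 59.9
```

>>> play_rows(
  commands=[
    {"offset": [0, 0, 0], "twist": -7.5},
    {"offset": [0, 0, 0], "twist": -7.5},
    {"offset": [0, 0, 0], "twist": -7.5},
    {"offset": [0, 0, 0], "twist": 0},
    {"offset": [0, 0, 0], "twist": 0},
  ],
)

```text
time: 2.6
tool_pos: [520.2, -25.1, 404.5]
tcp_rot: [-3.141, 0.0, 1.429]
contact_force: [-0.5, 0.5, 0.2]
grip_width: 59.8
```

>>> play_rows(
  commands=[
    {"offset": [0, 0, 0.035], "twist": -0.7},
    {"offset": [0, 0, 0.035], "twist": 0},
    {"offset": [0, 0, 0.035], "twist": 0},
    {"offset": [0, 0, 0.035], "twist": 0},
    {"offset": [0, 0, 0], "twist": 0},
  ],
)

```text
time: 3.1
tool_pos: [518.7, -24.9, 260.7]
tcp_rot: [-3.132, -0.0, 1.443]
contact_force: [0.1, 0.5, 0.4]
grip_width: 60.2
```

Run:
```python
from h import *
o=status.get_obs(); print(o['tool_pos'],o['tcp_rot'])
for n in("side","top"): cv2.imwrite(f"pics/{n}1.png",viewer.capture(n)[:,:,::-1])
crop("pics/side1.png","pics/side1c.png",175,75,330,215,5)
crop("pics/top1.png","pics/top1c.png",225,110,365,215,5)
```

```text
[518.66803957 -24.85843059 260.74462533] [-3.13246508e+00 -4.77481354e-04  1.44260270e+00]
```

View pics/side1c.png

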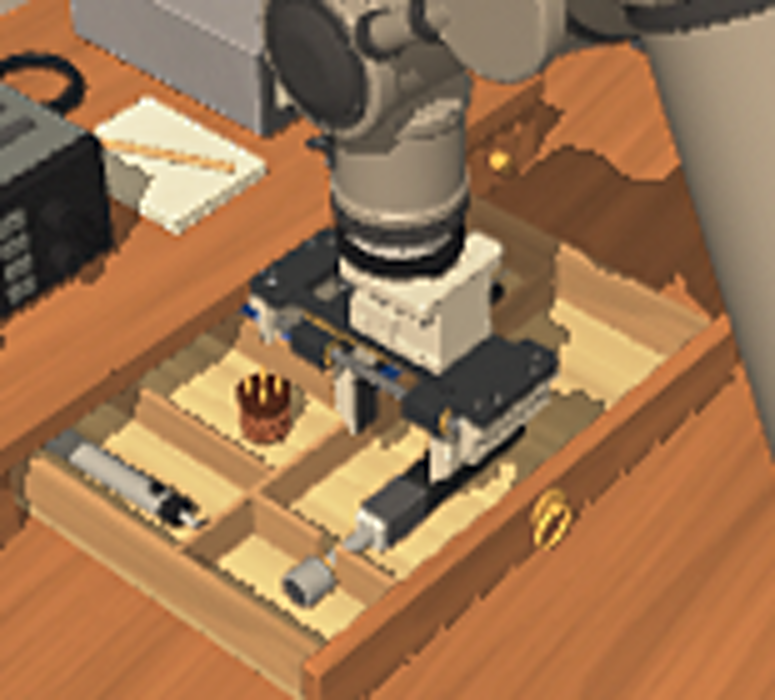

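View pics/top1c.png

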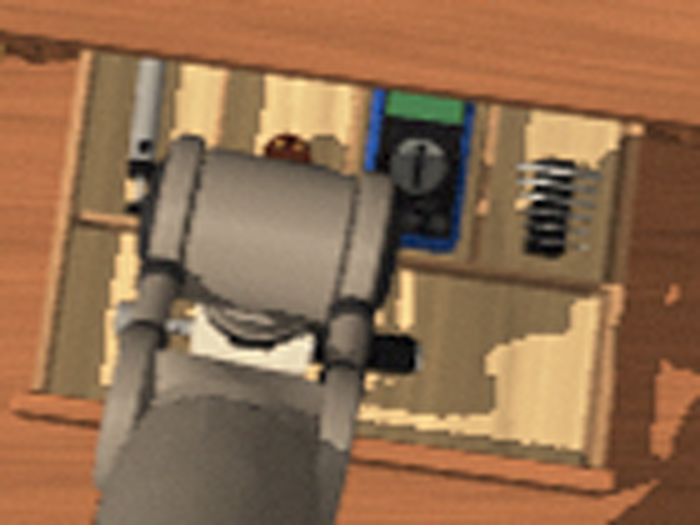

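>>> play_rows(
  commands=[
    {"offset": [0.001, 0.001, 0.02], "twist": 0},
    {"offset": [0, 0, 0.02], "twist": 0},
    {"offset": [0, 0, 0.01], "twist": 0},
    {"offset": [0, 0, 0], "twist": 0},
    {"offset": [0, 0, 0], "twist": 0},
  ],
)

```text
time: 3.7
tool_pos: [521.9, -24.3, 216.0]
tcp_rot: [3.139, 0.0, 1.445]
contact_force: [-0.2, -0.5, 0.5]
grip_width: 60.4
```

Run:
```python
from h import *
o=status.get_obs(); print(o['tool_pos'],o['tcp_rot'],o['contact_force'])
im=viewer.capture("side")[:,:,::-1].copy(); 
x0,y0,x1,y1=200,120,300,200;s=8
c=cv2.resize(im[y0:y1,x0:x1],None,fx=s,fy=s,interpolation=cv2.INTER_CUBIC)
R=Ro.from_euler('xyz',o['tcp_rot']).as_matrix()
def mk(P,col):
    p=proj("side",P)[0]; cv2.circle(c,tuple(int(v) for v in ((p-[x0,y0]+.5)*s)),4,col,-1)
for sgn in(-1,1):
    for ex in(-9.5,9.5): mk(o['tool_pos']+R@[ex,sgn*30,178],(0,0,255))
C=np.array([514.5,-72.7]);d=np.array([.1288,.9917]);nn=np.array([.9917,-.1288])
for a in(-75,39,57,75):
    for b in(-13,13): mk([*(C+a*d+b*nn),38],(0,255,0))
mk([*(C+132*d),24],(255,0,255))
cv2.imwrite("pics/side2c.png",c)
```

```text
[521.88650454 -24.3427673  216.03850992] [3.13949599e+00 2.34068709e-04 1.44492341e+00] [-0.19347459 -0.51534749  0.50286461]
```

View pics/side2c.png

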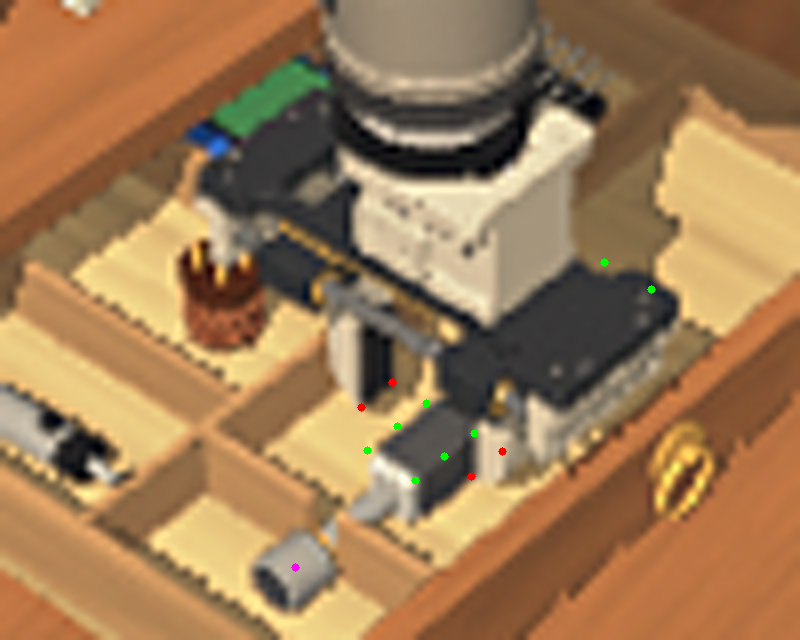

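>>> play_rows(
  commands=[
    {"offset": [0, -0.0015, 0.008], "twist": 0},
    {"offset": [0, 0, 0.007], "twist": 0},
    {"offset": [0, 0, 0.007], "twist": 0},
    {"offset": [0, 0, 0], "twist": 0},
    {"offset": [0, 0, 0], "twist": 0},
  ],
)

```text
time: 4.25
tool_pos: [519.8, -24.1, 192.4]
tcp_rot: [-3.141, 0.0, 1.445]
contact_force: [0.1, 0.5, -0.6]
grip_width: 60.1
```

Now close slowly onto the button.

>>> play_rows(
  commands=[
    {"offset": [0, 0, 0], "twist": 0},
    {"offset": [0, 0, 0], "twist": 0},
    {"offset": [0, 0, 0], "twist": 0},
  ],
  jaw=140,
)

```text
time: 4.55
tool_pos: [519.9, -24.1, 192.9]
tcp_rot: [3.141, 0.0, 1.445]
contact_force: [-0.2, -0.7, -0.2]
grip_width: 42.9
```

>>> play_rows(
  commands=[
    {"offset": [0, 0, 0], "twist": 0},
    {"offset": [0, 0, 0], "twist": 0},
    {"offset": [0, 0, 0], "twist": 0},
    {"offset": [0, 0, 0], "twist": 0},
  ],
  jaw=255,
)

```text
time: 4.95
tool_pos: [519.6, -24.1, 192.9]
tcp_rot: [-3.141, 0.0, 1.445]
contact_force: [-2.7, 0.1, 3.7]
grip_width: 26.2
```

>>> play_rows(
  commands=[
    {"offset": [-0.004, 0, 0], "twist": 0},
    {"offset": [-0.008, 0, 0], "twist": 0},
    {"offset": [-0.009, 0, 0], "twist": 0},
    {"offset": [-0.009, 0, 0], "twist": 0},
    {"offset": [-0.01, 0, 0], "twist": 0},
  ],
)

```text
time: 5.45
tool_pos: [514.7, -63.9, 192.9]
tcp_rot: [3.142, -0.001, 1.445]
contact_force: [-0.9, 5.9, 6.0]
grip_width: 26.2
```

>>> play_rows(
  commands=[
    {"offset": [-0.01, 0, 0], "twist": 0},
    {"offset": [-0.01, 0, 0], "twist": 0},
    {"offset": [-0.01, 0, 0], "twist": 0},
    {"offset": [-0.01, 0, 0], "twist": 0},
    {"offset": [0, 0, 0], "twist": 0},
  ],
)

```text
time: 5.95
tool_pos: [509.6, -104.8, 192.9]
tcp_rot: [3.142, 0.001, 1.445]
contact_force: [-1.1, -1.7, 4.5]
grip_width: 25.4
```

Run:
```python
from h import *
o=status.get_obs(); print(o['tool_pos'],o['tcp_rot'],o['contact_force'])
cv2.imwrite("pics/side3.png",viewer.capture("side")[:,:,::-1])
crop("pics/side3.png","pics/side3c.png",200,110,300,200,6)
```

```text
[ 509.56831244 -104.84938325  192.91319877] [3.14150273e+00 6.57503406e-04 1.44469245e+00] [-1.09629885 -1.74732767  4.52063962]
```

View pics/side3c.png

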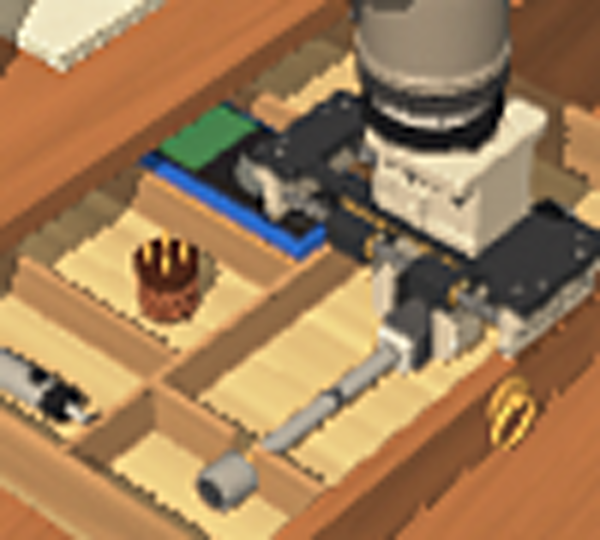

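>>> play_rows(
  commands=[
    {"offset": [-0.006, 0, 0], "twist": 0},
    {"offset": [-0.006, 0, 0], "twist": 0},
    {"offset": [-0.006, 0, 0], "twist": 0},
    {"offset": [0, 0, 0], "twist": 0},
  ],
)

```text
time: 6.4
tool_pos: [507.4, -121.7, 192.9]
tcp_rot: [3.142, -0.0, 1.445]
contact_force: [-1.2, 2.4, 4.5]
grip_width: 25.5
```

>>> play_rows(
  commands=[
    {"offset": [-0.004, 0, 0], "twist": 0},
    {"offset": [-0.004, 0, 0], "twist": 0},
    {"offset": [0, 0, 0], "twist": 0},
  ],
)

```text
time: 6.7
tool_pos: [506.4, -129.4, 192.9]
tcp_rot: [3.142, -0.001, 1.445]
contact_force: [-1.1, 3.3, 5.9]
grip_width: 26.1
```

>>> play_rows(
  commands=[
    {"offset": [-0.003, 0, 0], "twist": 0},
    {"offset": [-0.002, 0, 0], "twist": 0},
    {"offset": [0, 0, 0], "twist": 0},
  ],
)

```text
time: 7.0
tool_pos: [506.0, -132.2, 192.9]
tcp_rot: [-3.141, -0.005, 1.444]
contact_force: [3.9, 17.6, 7.9]
grip_width: 25.7
```

>>> play_rows(
  commands=[
    {"offset": [-0.002, 0, 0], "twist": 0},
    {"offset": [-0.001, 0, 0], "twist": 0},
    {"offset": [0, 0, 0], "twist": 0},
  ],
)

```text
time: 7.3
tool_pos: [505.9, -133.1, 192.9]
tcp_rot: [-3.141, -0.008, 1.443]
contact_force: [7.5, 30.5, 9.6]
grip_width: 26.0
```

Run:
```python
from h import *
o=status.get_obs(); print(o['tool_pos'],o['tcp_rot'],o['contact_force'])
cv2.imwrite("pics/side4.png",viewer.capture("side")[:,:,::-1])
crop("pics/side4.png","pics/side4c.png",200,100,300,200,6)
```

```text
[ 505.91088889 -133.14507944  192.88121708] [-3.14110108 -0.00793857  1.44286029] [ 7.45661794 30.4808791   9.60246716]
```

View pics/side4c.png

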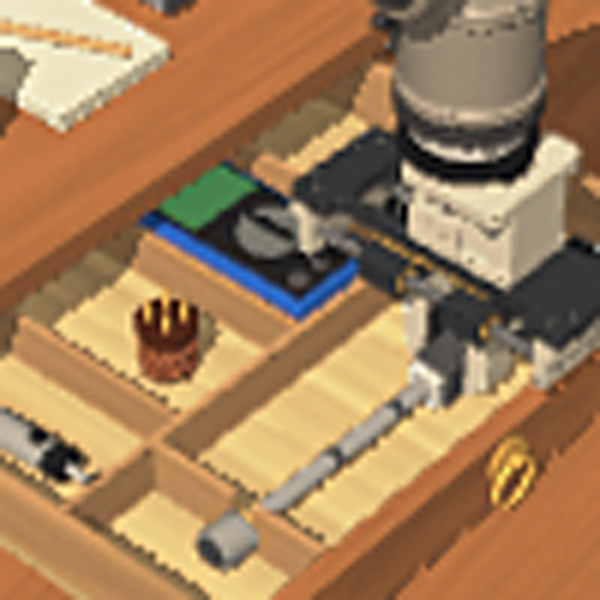

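>>> play_rows(
  commands=[
    {"offset": [0.0015, 0, 0], "twist": 0},
    {"offset": [0, 0, 0], "twist": 0},
  ],
)

```text
time: 7.55
tool_pos: [506.0, -132.7, 192.9]
tcp_rot: [-3.141, -0.006, 1.444]
contact_force: [4.4, 22.0, 8.5]
grip_width: 25.8
```

>>> play_rows(
  commands=[
    {"offset": [0, 0, 0], "twist": 0},
    {"offset": [0, 0, 0], "twist": 0},
    {"offset": [0, 0, 0], "twist": 0},
  ],
  jaw=100,
)

```text
time: 7.85
tool_pos: [505.6, -136.0, 192.4]
tcp_rot: [-3.141, 0.0, 1.445]
contact_force: [-0.3, 0.1, 0.3]
grip_width: 45.3
```

Run:
```python
from h import *
o=status.get_obs(); print(o['tool_pos'],o['tcp_rot'],o['contact_force'])
cv2.imwrite("pics/side5.png",viewer.capture("side")[:,:,::-1])
crop("pics/side5.png","pics/side5c.png",200,100,300,200,6)
```

```text
[ 505.58190699 -136.02967109  192.44415768] [-3.14119354e+00  3.43161684e-04  1.44531234e+00] [-0.30748122  0.11734019  0.29709579]
```

View pics/side5c.png

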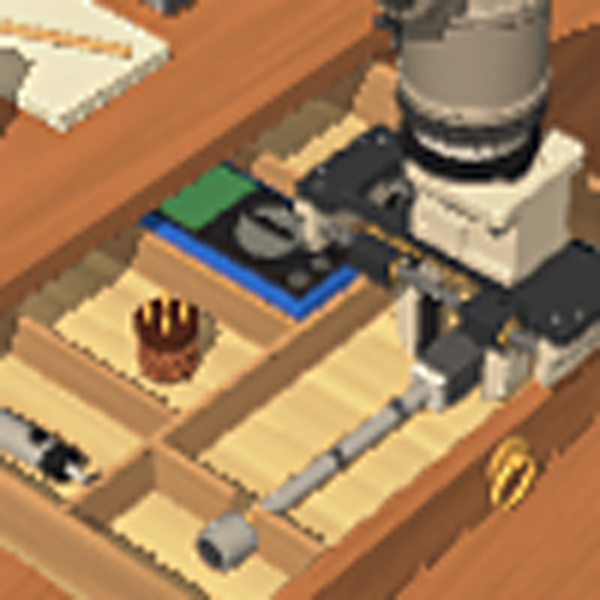

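>>> play_rows(
  commands=[
    {"offset": [-0.008, 0, 0], "twist": 0},
    {"offset": [-0.008, 0, 0], "twist": 0},
    {"offset": [-0.008, 0, 0], "twist": 0},
    {"offset": [0, 0, 0], "twist": 0},
  ],
)

```text
time: 8.3
tool_pos: [502.6, -161.0, 192.7]
tcp_rot: [3.141, 0.0, 1.444]
contact_force: [-0.3, 0.2, -0.1]
grip_width: 56.0
```

Run:
```python
from h import *
o=status.get_obs(); print(o['tool_pos'],o['tcp_rot'],o['contact_force'])
for n in("side","top"): cv2.imwrite(f"pics/{n}6.png",viewer.capture(n)[:,:,::-1])
crop("pics/side6.png","pics/side6c.png",200,90,300,200,6)
crop("pics/top6.png","pics/top6c.png",225,110,365,215,5)
```

```text
[ 502.60015002 -160.97036149  192.71753334] [3.14117943e+00 4.12876990e-04 1.44353561e+00] [-0.34112968  0.18822966 -0.0676747 ]
```

View pics/side6c.png

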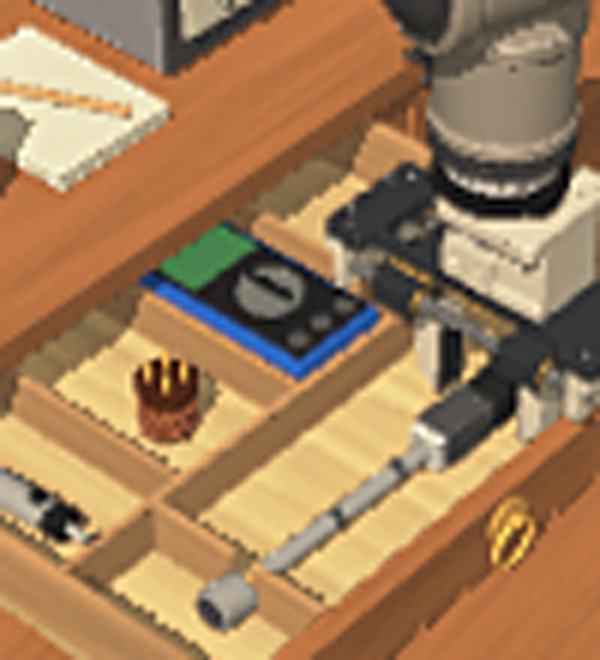

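View pics/top6c.png

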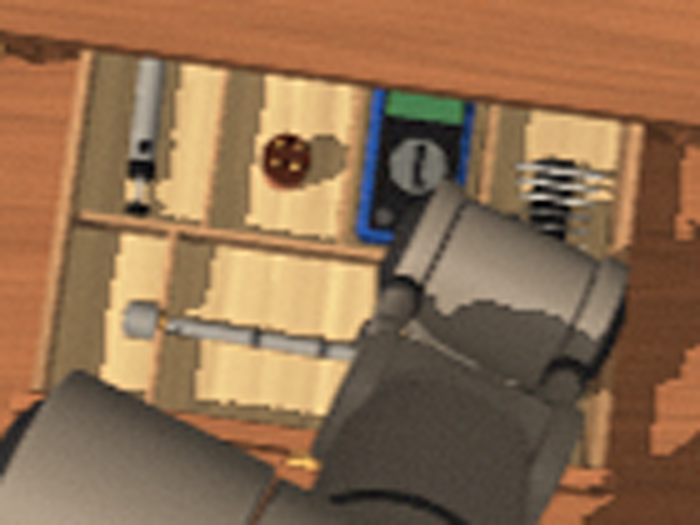

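Run:
```python
from h import *
crop("pics/side6.png","pics/side6d.png",255,135,305,180,14)
print(ray("side",200+432.5/6-.5,90+425.5/6-.5,38))
print(ray("top",225+135/5-.5,110+318/5-.5,34),ray("top",225+143/5-.5,110+320/5-.5,34))
```

```text
[ 505.81377883 -108.21490478   38.        ]
[533.5255852   57.81565544  34.        ] [532.11448426  52.04155584  34.        ]
```

View pics/side6d.png

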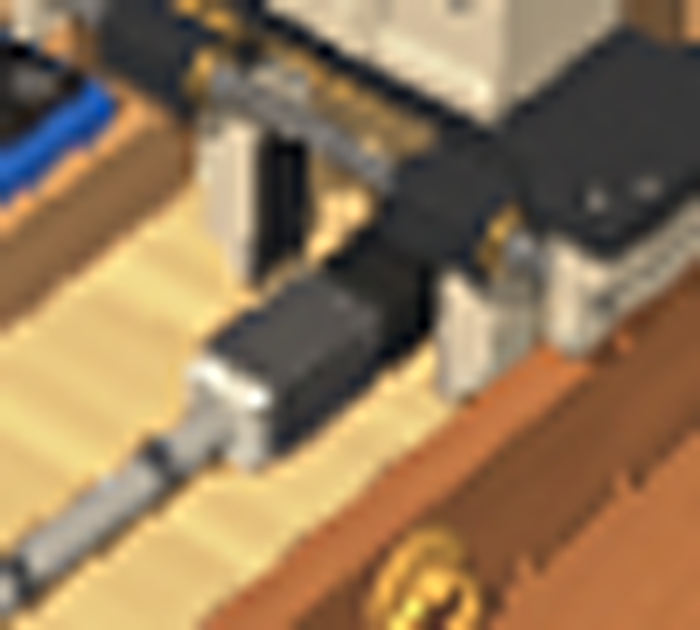

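>>> play_rows(
  commands=[
    {"offset": [0, 0, 0], "twist": 0},
    {"offset": [0, 0, 0], "twist": 0},
    {"offset": [0, 0, 0], "twist": 0},
    {"offset": [0, 0, 0], "twist": 0},
    {"offset": [0, 0, 0], "twist": 0},
  ],
  jaw=255,
)

```text
time: 8.9
tool_pos: [502.7, -159.3, 192.7]
tcp_rot: [-3.141, -0.0, 1.445]
contact_force: [-0.9, 1.3, 0.8]
grip_width: 25.8
```

>>> play_rows(
  commands=[
    {"offset": [0, 0, -0.005], "twist": 0},
    {"offset": [0, 0, -0.01], "twist": 0},
    {"offset": [0, 0, -0.01], "twist": 0},
    {"offset": [0, 0, -0.01], "twist": 0},
    {"offset": [0, 0, 0], "twist": 0},
  ],
)

```text
time: 9.4
tool_pos: [503.2, -159.7, 229.6]
tcp_rot: [3.138, 0.001, 1.445]
contact_force: [0.6, 0.1, -2.1]
grip_width: 25.9
```

Run:
```python
from h import *
o=status.get_obs(); print(o['tool_pos'],o['tcp_rot'],o['contact_force'])
cv2.imwrite("pics/side7.png",viewer.capture("side")[:,:,::-1])
crop("pics/side7.png","pics/side7c.png",200,80,310,200,5)
```

```text
[ 503.15709886 -159.66320663  229.63535238] [3.13849950e+00 1.19158278e-03 1.44543989e+00] [ 0.58566041  0.13479328 -2.09155639]
```

View pics/side7c.png

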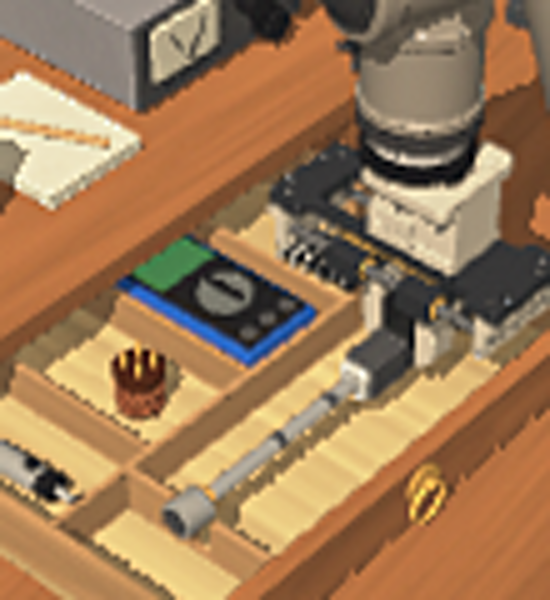

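>>> play_rows(
  commands=[
    {"offset": [0, 0, -0.015], "twist": 0},
    {"offset": [0, 0, -0.02], "twist": 0},
    {"offset": [0, 0, -0.02], "twist": 0},
    {"offset": [0, 0, -0.02], "twist": 0},
    {"offset": [0, 0, -0.015], "twist": 0},
  ],
)

```text
time: 9.95
tool_pos: [502.6, -159.4, 318.6]
tcp_rot: [3.141, 0.0, 1.445]
contact_force: [0.3, 0.0, -1.6]
grip_width: 25.7
```

>>> play_rows(
  commands=[
    {"offset": [0, 0, -0.01], "twist": 0},
    {"offset": [0, 0, 0], "twist": 0},
    {"offset": [0, 0, 0], "twist": 0},
    {"offset": [0, 0, 0], "twist": 0},
    {"offset": [0, 0, 0], "twist": 0},
  ],
)

```text
time: 10.45
tool_pos: [502.6, -159.4, 326.8]
tcp_rot: [-3.14, -0.0, 1.445]
contact_force: [-0.6, -0.3, -2.2]
grip_width: 26.0
```

Run:
```python
from h import *
o=status.get_obs(); print(o['tool_pos'],o['tcp_rot'],o['contact_force'],o['dq'].round(4))
for n in("side","top"): cv2.imwrite(f"pics/{n}8.png",viewer.capture(n)[:,:,::-1])
crop("pics/side8.png","pics/side8c.png",200,80,310,200,5)
crop("pics/top8.png","pics/top8c.png",225,110,365,215,5)
```

```text
[ 502.58361592 -159.41049629  326.8250861 ] [-3.13997498e+00 -4.72495187e-04  1.44522326e+00] [-0.58734248 -0.29327661 -2.24130068] [-0.0014 -0.003  -0.0048 -0.001   0.0013 -0.0003]
```

View pics/side8c.png

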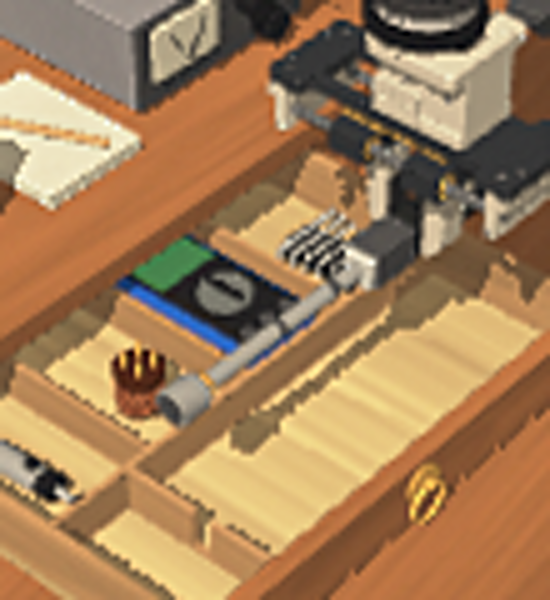

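View pics/top8c.png

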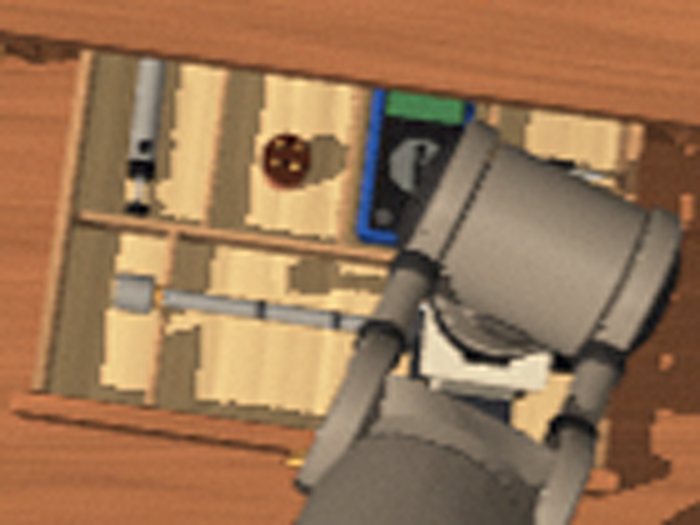

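Run:
```python
from h import *
s=(200+186.5/5-.5,80+398/5-.5); t=(225+134.5/5-.5,110+293/5-.5)
H=tri(s,t); print("head",H, proj("side",H)-s,proj("top",H)-t)
o=status.get_obs(); d=np.array([np.cos(1.445),np.sin(1.445)])
print("axial from grasp",(H[:2]-o['tool_pos'][:2])@d)
print(o['dq'].round(4), o['contact_force'],o['grip_width'])
```

```text
head [529.55054168  53.71656709 158.1958491 ] [[-0.44201515 -0.07902638]] [[0.22346899 0.42182228]]
axial from grasp 214.853095624999
[ 0.0002 -0.0034 -0.0034 -0.0005  0.0026 -0.0001] [ 0.99693396 -0.90881214 -2.98133988] 25.995020919062522
```

Run:
```python
from h import *
print(ticket.close_job()); o=status.get_obs(); print(o['time'],o['tool_pos'],o['contact_force'],o['grip_width'])
```

```text
the job is handed in; nothing more can be done
None
the job is handed in; nothing more can be done
```

I pinched the handle across the button, drew it back about 110 mm until it came up hard at about 30 N, and opened the jaws so the button could spring out. I then gripped the plain part behind the button, lifted the tool, and handed the job in at about 10.5 s with the tool still held.

**Height and grip:** Triangulation put the head at about 158 mm above the desk. The handle's centre came out at about the same height, worked out from the arm's pose. The fingers were closed at 26 mm on the handle and carrying about 2–3 N (the tool weighs about 2.2 N), with the arm practically still. The last pictures showed nothing touching the drawer or shelf, and no sign that anything else had moved.

**Shaft extension:** The pictures agree with a full 100 mm, to within a few millimetres. The handle moved about 106 mm and the head about 6 mm. The head sits about 215 mm ahead of the grasp point, which I put 17 to 22 mm ahead of the handle's centre; at the second stop the head should be 232 mm from that centre.

**Not confirmed:** I could not see the button, which is on the far side. That it locked is inferred: I opened the jaws while the shaft was held against its end stop.

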